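Hang the carver's gauge scale-out

TASK

The wooden gauge is lying on the bench with its graduated face down. Turn it and hang it by its hole on the rack's peg so that the graduated face looks outward, away from the rack's board; the sloping rest is there to set it down leaning and take a fresh grip. Leave it hanging still, and leave the other things on the bench where they are.

Things in the scene. Friction and masses are not known exactly. Their poses are not given: they have to be found in the camera images.
- gauge: the gauge: a flat brown wooden bar 150 mm long (its x), 60 mm wide (its y), 15 mm thick (its z), 90 to 170 g, with a 26 mm round hole through it near one end. Origin: middle of its marked face. +x points along the bar to the hole end, +z goes into the wood from the marked face to the plain back face (z = 15 mm), so the marked face looks along -z. The marked face bears an aluminium scale with dark graduation lines. At the start it lies flat on the bench, marked face down
- gauge_hole (a point): centre of the gauge's hole at mid thickness: 53 mm from the bar's middle towards the hole end, so 22 mm from that end and 128 mm from the other (the foot)
- gauge_foot (a point): middle of the end of the gauge that has no hole (the foot), at mid thickness
- rest: a fixed wooden rest that holds a bar leaning, for changing grip. Base 130 x 85 x 18 mm, origin under it, on the bench. A 36 mm wide, 100 mm long, 12 mm thick slat leans 30 degrees from vertical towards the rest's +x as it rises; its supporting face looks to -x and up. A ledge 64 mm wide, standing 34 mm out square to the slat, carries the foot of the bar, so that a bar laid on it stays by its weight. The slat is narrower than the gauge, whose long edges stay free on both sides
- rest_corner (a point): the inner corner where ledge and slat face meet, at mid width, 34 mm above the bench; the slat face rises from here along (sin 30, 0, cos 30) of the rest's frame
- rack: a fixed wooden gauge rack: a base 110 x 150 x 24 mm (along x, y, z) and an upright board 110 mm wide, 20 mm thick, 250 mm high, with one round steel peg, 8 mm thick, standing out of the board's face along the rack's -x (that is outward). The base reaches 35 mm in front of the board's face. Origin on the bench below the board's face; the face is the plane x = 0
- peg_root (a point): where the peg's axis leaves the board's face, 235 mm above the bench
- peg_bend (a point): end of the peg's level stretch, 75 mm out from the board; from here the peg bends up by 30 degrees
- peg_tip (a point): centre of the peg's rounded end, 100 mm out from the board and 14.5 mm higher than the level stretch
- mallet: a round dark-wood carver's mallet standing on its head, 92 mm across, 205 mm tall; origin at the centre of its underside; leave it alone
- glue: a white glue bottle, standing, 56 mm across, 130 mm tall; origin at the centre of its underside; leave it alone
- gouge_a: a carving gouge lying down, pale handle, handle 125 mm long and 30 mm thick, about 230 mm overall; origin on the bench below the middle of the handle, blade towards +x; leave it alone
- gouge_b: a carving gouge lying down, brown handle 130 mm long and 32 mm thick, about 215 mm overall; origin on the bench below the middle of the handle, blade towards +x; leave it alone
- gouge_c: a carving gouge lying down, pale handle 120 mm long and 28 mm thick, about 225 mm overall; origin on the bench below the middle of the handle, blade towards +x; leave it alone
- honing_block: a grey honing stone, 130 x 50 x 28 mm, lying flat; origin at the centre of its underside; leave it alone
- brush_pot: a terracotta pot, 72 mm across, 85 mm tall; origin at the centre of its underside; leave it alone
- offcut: a plain dark-wood offcut 115 x 48 x 15 mm lying flat, no hole; not the gauge; origin at the centre of its underside; leave it alone
There are look-alikes about, which are no part of the job. Leave any white look-alike of the gauge alone.

How it is judged:
By the outcome, as a careful person would: the job done as asked, in the order asked, and still so for the second after the job is handed in, with the robot touching nothing.
It also fails if it takes over 48 s, if anything falls off the work surface, if the arm or the gripper's body presses on something with over 40 N, if the wrist force passes 120 N, or if a joint passes its speed limit or range.

ROBOT

A 6-joint arm with a two-finger parallel gripper is mounted at the origin on the work surface. World frame = base frame: x ahead of the robot, y to its left, z up, the work surface at z = 0. Lengths are in m, angles in rad, forces in N, time in s.
With the tool pointing down it reaches from about 0.325 to 0.775 m from the base axis. Payload 5.5 kg.
Tool frame: the origin (TCP) lies on the front face of the gripper's body, between the roots of the fingers; the fingertips stand 73 mm ahead of it and the grasp point (between the pads) lies 54 mm ahead of it; z points along the fingers, y is the line along which they close (so a half turn about z gives the same grasp; the last joint's range is limited). The gripper opens to 85 mm and grips with 20 to 120 N. Pads are 22 mm wide; open, the fingers measure 114 mm over their backs; the gripper's body (76 mm by 85 mm) begins 54 mm behind the grasp point. The pads swing forward as they close: fully open they stand 13 mm farther back than shut.
Start: joints at [1.254, 0.091, 1.231, -0, 1.82, -0.057], TCP at [0.154, 0.58, 0.304] pointing down, gripper open.
Joint ranges: [-2.87, 2.87], [-0.86, 2.18], [0.17, 2.46], [-1.51, 4.65], [0.06, 2.69], [-2.65, 2.65]. Speed limits (rad/s): [2.57, 2.57, 3.01, 3.14, 3.14, 3.14].

INTERFACE

Orientations are given as a rotation vector (axis times angle).
In Python, from rig import manip gives the robot as it stands. The module is installed in compiled form; this text tells all that it offers.
- The arm moves only by the tool drive_tool, never from a script. Its argument "rows" is a list of rows, each a list of 6 numbers: the shift along the tool's x, y, z as a fraction of full scale, then the turn, a rotation vector about the tool's x, y, z as a fraction of full scale. In form: [[dx, dy, dz, wx, wy, wz], ...]. A call has 1 to 12 rows; each row shifts and turns the commanded pose from where the row before left it, along the tool's axes as they then stand; what a row does not reach is not made up. Full scale, the value 1, is 0.25 m for a shift and pi/2 rad for a turn. A row lasts 1/10 s, in which the tool goes at most 50 mm and 8.59 degrees, less where a joint would pass 70% of its speed; a pose out of reach is approached as far as the arm can. A call with a number of a shift or a turn outside -1 to 1 is refused whole. A call with a gripper value outside its range is refused whole. "gripper" is the opening, from 0 (shut) to 1 (fully open), set as the call begins (left out, the last holds). The fingers move at their own pace and stop on an object; "force" is the grip in N (left out, the last holds). Time passes only in rows, so rows that do not move let the fingers close. It gives the time, the measured TCP pose, the force, the opening and the grip force at its end, in the units of the state.
- manip.state(): the state, without advancing time (a new reading comes with each control period).
- manip.grab_frame(name): name is "side" or "top"; returns a dict with "img" (384x512x3 uint8, red, green, blue), "vertical_fov" (degrees; the focal length in pixels is half the picture's height over the tangent of half this angle, whatever the lens; pixels are square), "cx", "cy" (the principal point, pixels), "R" (3x3) and "t" (3): a world point X has camera coordinates R X + t. Camera axes: x right, y down, z forward; pixel columns grow to the right and rows downward; lengths in m; the calibration is good to about 2 mm. A picture is of the moment at which its call begins. There is no depth.
- manip.sign_off(): hands the job in; it is judged then, once.
The state is a dict: "time": time; "qpos": joint angles; "qd": joint speeds; "effort": joint torques, N m; "position": TCP position; "orientation": TCP orientation; "wrist_force": force on the tool from outside, world axes, zero at the start; "ft_torque": the same for the moment, N m; "gripper_width": opening from 0.0 (shut) to 1.0 (fully open); "finger_force": force on a finger pad.
Only numpy, scipy, OpenCV 4.12 (cv2) and the standard library are available. Lean on these libraries where they do the work, as an engineer would, in place of code of your own. Each camera call takes 0.05 s, during which the arm holds its last target. There are 200 camera calls.

## Working session

There is one attempt and no reset: what is moved stays moved. The work goes in short steps, Python scripts to look and compute and a tool call to move; the robot and the scene stay as the last step left them, time stands still between calls to the robot, and variables do not carry over. Pictures are saved under pics/ and viewed, at most 10 in all, crops included, and the job is handed in when it is done.

Besides the shell and the picture viewer there is one more tool, called after ">>>" as name([rows], argument=value, ...), one row to a line, values as JSON. drive_tool: Moves the arm, as the interface text tells. Shift numbers are shares of 0.25 m and turn numbers shares of pi/2 rad, none past 1 either way. Its arguments: {"type":"object","properties":{"rows":{"type":"array","items":{"type":"array","items":{"type":"number","minimum":-1,"maximum":1}}},"gripper":{"type":"number"},"force":{"type":"number"}},"required":["rows"]}

```bash
mkdir -p pics; python3 - <<'E'
from rig import manip
import cv2,pickle
for n in("side","top"):
    f=manip.grab_frame(n); pickle.dump(f,open(n+'.pkl','wb'))
    cv2.imwrite(f'pics/{n}0.png',cv2.resize(f['img'][:,:,::-1],(768,576)))
    print(n,f['vertical_fov'],f['cx'],f['cy'],f['R'].round(4).tolist(),f['t'].round(4).tolist())
print(manip.state())
E
```

```text
side 42.43770596440547 247.14507324986897 185.10493556972034 [[0.9671, -0.2545, 0.0075], [-0.1512, -0.5978, -0.7873], [0.2048, 0.7602, -0.6166]] [-0.5344, 0.1977, 1.3279]
top 46.65081785478512 244.24960046749908 192.28288344051558 [[-0.0049, -1.0, -0.0025], [-0.9868, 0.0052, -0.1616], [0.1617, 0.0017, -0.9868]] [-0.0259, 0.5597, 1.1643]
{'time': 0.1, 'qpos': array([ 1.25428558e+00,  9.18504212e-02,  1.23178702e+00,  2.86168804e-05,
        1.81979628e+00, -5.67184447e-02]), 'qd': array([ 0.00097193, -0.00233792, -0.0033379 , -0.00131675,  0.00061118,
       -0.00089423]), 'effort': array([ 2.17419540e-03, -4.60216999e+01, -4.19219005e+01, -1.23207728e-04,
        1.06472435e-02,  8.06791689e-06]), 'position': array([0.15409603, 0.57975142, 0.30281161]), 'orientation': array([-4.06875277e-01, -3.11476027e+00,  2.83332130e-03]), 'wrist_force': array([-0.13130206, -0.50217509,  0.13507004]), 'ft_torque': array([0.02308988, 0.02172011, 0.02636872]), 'finger_force': 0.0, 'gripper_width': 1.0031955279437699}
```

View pics/top0.png

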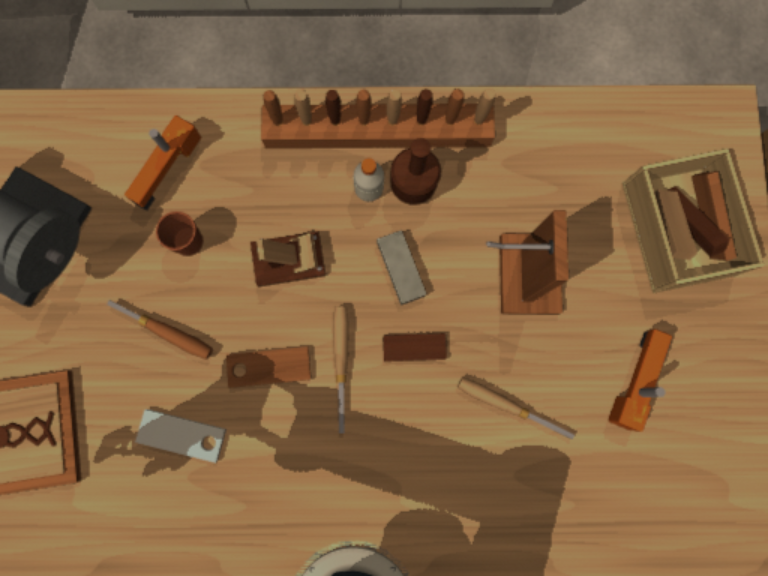

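View pics/side0.png

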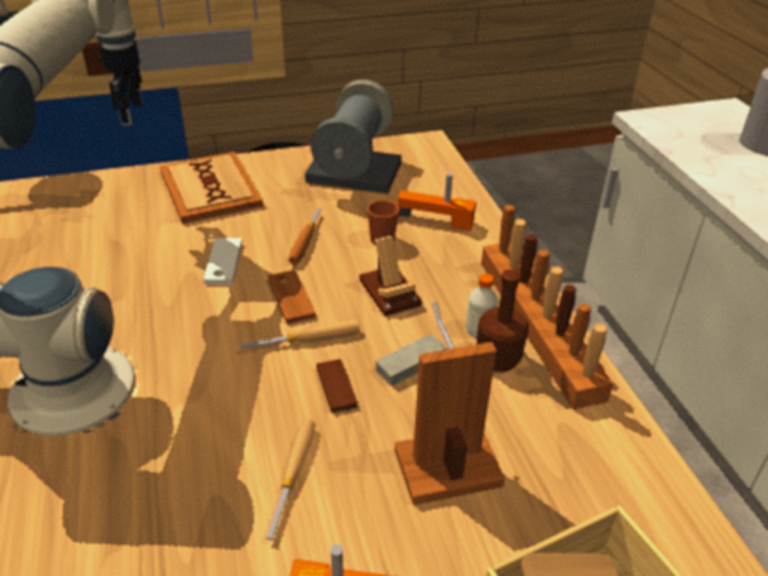

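Candidates (top picture): the brown bar with a hole at (268,367), the white look-alike at (180,437), and the dark offcut without a hole at (415,347). By the description it is the brown bar. The rest is at (288,257). The rack is at (535,260) with its peg pointing left to (488,244). I'll check in a close crop.

```bash
cat > h.py <<'E'
import numpy as np,cv2,pickle
def load(n): return pickle.load(open(n+'.pkl','rb'))
def foc(f): return 192/np.tan(np.radians(f['vertical_fov'])/2)
def ray(f,p):
    k=foc(f); d=np.array([(p[0]-f['cx'])/k,(p[1]-f['cy'])/k,1.])
    return -f['R'].T@f['t'], f['R'].T@d
def onz(f,p,z):
    c,d=ray(f,p); return c+d*(z-c[2])/d[2]
def proj(f,X):
    c=np.asarray(X)@f['R'].T+f['t']; return c[...,:2]/c[...,2:]*foc(f)+[f['cx'],f['cy']]
def tri(fs,ps):
    A=np.zeros((3,3));b=np.zeros(3)
    for f,p in zip(fs,ps):
        c,d=ray(f,p); d/=np.linalg.norm(d); P=np.eye(3)-np.outer(d,d); A+=P; b+=P@c
    return np.linalg.solve(A,b)
E
python3 - <<'E'
from h import *
t,s=load('top'),load('side')
def cr(f,x,y,w,h,S=5):
    c=cv2.resize(f['img'][y:y+h,x:x+w,::-1],None,fx=S,fy=S,interpolation=cv2.INTER_CUBIC)
    for i in range(0,w,10): cv2.putText(c,str(x+i) if i%20==0 else '|',(i*S,9),0,.32,(0,255,0),1)
    for i in range(10,h,10): cv2.putText(c,str(y+i)+'-',(0,i*S+3),0,.32,(0,255,0),1)
    return c
a=np.vstack([np.hstack([cr(t,145,150,80,60),cr(t,320,135,80,60)]),np.hstack([cr(t,145,215,80,60),cr(s,230,150,80,60)])])
cv2.imwrite('pics/m1.png',a)
E
```

```text
(no output)
```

View pics/m1.png

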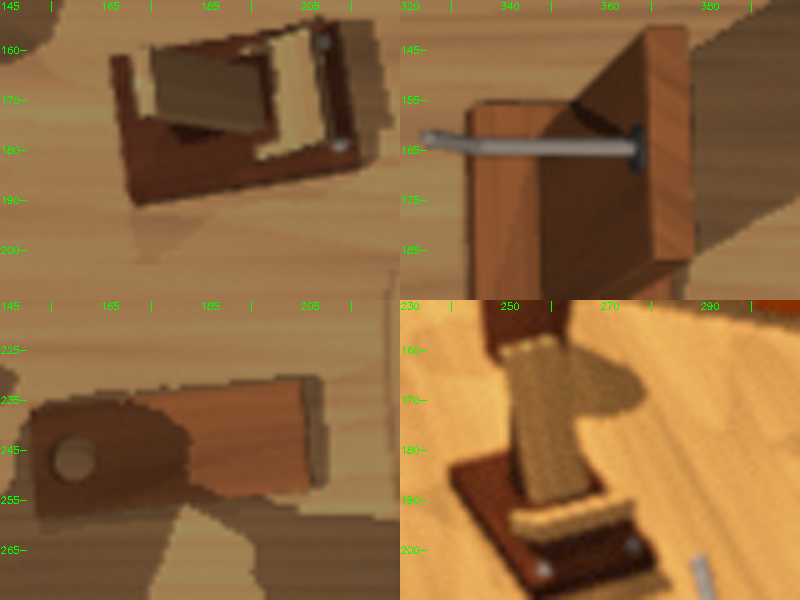

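The crop confirms it: brown bar, hole at (159.6,246.8) in 512-scale, bar from (152,247) to (206,242). The rest's slat rises to the image left with its ledge on the right. The rack's peg runs from root (366.4,164.6) to tip (325,162.6). Now I turn these into positions.

```bash
python3 - <<'E'
from h import *
t,s=load('top'),load('side')
np.set_printoptions(precision=4,suppress=True)
P=lambda l,z:np.array([onz(t,p,z) for p in l])
g=P([(151,236),(152.6,258),(205.4,230.6),(206.6,253)],.015)
print('gauge',g,'c',g.mean(0),'hole',onz(t,(159.6,246.8),.015))
b=P([(167.4,161.4),(171.4,191.4),(217,183),(211,154)],.018);print('base',b,b.mean(0))
l=P([(206.6,155.4),(210,178.4)],.051);print('ledge',l,l.mean(0))
sl=P([(176,159.6),(175,173.6)],.1206);print('slat',sl,sl.mean(0))
print('peg',P([(366.4,164.6),(336,164.4)],.235),onz(t,(325,162.6),.2495))
rb=P([(334,156),(333.5,195)],.024);print('rackbase',rb)
bt=P([(369,140.5),(370.5,187)],.25);print('boardtop',bt)
# side check of ray: slat top mid, peg not visible
print('side proj slat top',proj(s,sl),'ledge',proj(s,l))
# white lookalike etc via side: gauge corners
print(proj(s,g))
E
```

```text
gauge [[0.4444 0.2278 0.015 ]
 [0.3847 0.2217 0.015 ]
 [0.4585 0.0786 0.015 ]
 [0.3974 0.0748 0.015 ]] c [0.4212 0.1507 0.015 ] hole [0.4149 0.2034 0.015 ]
base [[0.6533 0.1871 0.018 ]
 [0.5677 0.174  0.018 ]
 [0.5908 0.0472 0.018 ]
 [0.674  0.0646 0.018 ]] [0.6214 0.1182 0.018 ]
ledge [[0.6618 0.074  0.051 ]
 [0.5975 0.0642 0.051 ]] [0.6296 0.0691 0.051 ]
slat [[0.6336 0.1467 0.1206]
 [0.5968 0.1485 0.1206]] [0.6152 0.1476 0.1206]
peg [[ 0.5918 -0.3112  0.235 ]
 [ 0.5927 -0.2411  0.235 ]] [ 0.5937 -0.2132  0.2495]
rackbase [[ 0.6648 -0.2806  0.024 ]
 [ 0.5542 -0.2751  0.024 ]]
boardtop [[ 0.645  -0.3158  0.25  ]
 [ 0.5367 -0.3137  0.25  ]]
side proj slat top [[261.0213 158.3805]
 [249.0958 159.7557]] ledge [[276.0923 189.4913]
 [256.3892 194.8052]]
[[196.3896 179.6342]
 [178.0836 183.5782]
 [209.891  208.4581]
 [189.7916 212.6164]]
```

```bash
cat > plan.py <<'E'
import numpy as np
from scipy.linalg import expm,logm
from scipy.spatial.transform import Rotation as Ro
from rig import manip
np.set_printoptions(precision=4,suppress=True)
def T(R,p): M=np.eye(4);M[:3,:3]=R;M[:3,3]=p;return M
def cur(s=None):
    s=s or manip.state(); return T(Ro.from_rotvec(s['orientation']).as_matrix(),s['position'])
def row(A,B,n=0,digits=4):
    """constant row taking A to B in n equal rows (screw motion)"""
    D=np.linalg.inv(A)@B
    ang=np.linalg.norm(Ro.from_matrix(D[:3,:3]).as_rotvec())
    n=n or int(np.ceil(max(np.linalg.norm(D[:3,3])/.035,ang/.12,1)))
    S=expm(np.real(logm(D))/n)
    r=np.r_[S[:3,3]/.25,Ro.from_matrix(S[:3,:3]).as_rotvec()/(np.pi/2)]
    print(n,'x',[float(v) for v in r.round(digits)]); return r
az=lambda d:np.array([np.cos(np.radians(d)),np.sin(np.radians(d)),0])
Z=np.array([0,0,1.])
def fr(x,z): return np.c_[x,np.cross(z,x),z]
# measured scene
GX=az(95.2); GC=np.array([.4212,.1507,0])
xr=az(99.2); C=np.array([.624,.098,.034]); u=.5*xr+.866*Z; n=-.866*xr+.5*Z; e=np.cross(xr,Z)
G0=T(fr(GX,Z),GC)
GR=lambda ds=0,dn=0: T(fr(u,n),C+(.075+ds)*u+dn*n)     # gauge on rest
out=az(88.5); ROOT=np.array([.592,-.313,.235])
def GK(o,z): # gauge upright, hole centre o from board, at height z
    R=fr(Z,-out); return T(R,np.r_[ROOT[:2],z]+o*out-R@[.053,0,.0075])
E
cat > a.py <<'E'
from plan import *
R=np.c_[GX,np.cross(-Z,GX),-Z]
A1=T(R,GC+.2*Z); A2=T(R,GC+.073*Z)
row(cur(),A1); row(A1,A2)
E
python3 a.py
```

```text
15 x [-0.141, -0.0263, 0.0275, -0.0001, 0.0, 0.0518]
4 x [0.0, 0.0, 0.127, 0.0, 0.0, -0.0]
```

>>> drive_tool([
  [-0.141,-0.0263,0.0275,0,0,0.0518],
  [-0.141,-0.0263,0.0275,0,0,0.0518],
  [-0.141,-0.0263,0.0275,0,0,0.0518],
  [-0.141,-0.0263,0.0275,0,0,0.0518],
  [-0.141,-0.0263,0.0275,0,0,0.0518],
  [-0.141,-0.0263,0.0275,0,0,0.0518],
  [-0.141,-0.0263,0.0275,0,0,0.0518],
  [-0.141,-0.0263,0.0275,0,0,0.0518],
  [-0.141,-0.0263,0.0275,0,0,0.0518],
  [-0.141,-0.0263,0.0275,0,0,0.0518],
  [-0.141,-0.0263,0.0275,0,0,0.0518],
  [-0.141,-0.0263,0.0275,0,0,0.0518],
], gripper=1)

```text
time: 1.3
position: [0.4141, 0.2566, 0.2205]
orientation: [-1.825, -2.557, 0.001]
wrist_force: [-0.0, -0.8, -0.1]
gripper_width: 1.001
finger_force: 0.0
```

>>> drive_tool([
  [-0.141,-0.0263,0.0275,0,0,0.0518],
  [-0.141,-0.0263,0.0275,0,0,0.0518],
  [-0.141,-0.0263,0.0275,0,0,0.0518],
  [0,0,0,0,0,0],
  [0,0,0,0,0,0],
])

```text
time: 1.8
position: [0.4212, 0.1506, 0.2004]
orientation: [-2.12, -2.318, 0.0]
wrist_force: [0.2, -0.0, 0.4]
gripper_width: 0.997
finger_force: 0.0
```

```bash
python3 a.py; python3 -c "
from plan import *
s=manip.state();print(s['time'],s['qpos'],s['position'])"
```

```text
1 x [0.0006, 0.0002, 0.0018, -0.0003, -0.0002, -0.0009]
4 x [0.0, 0.0, 0.127, 0.0, 0.0, -0.0]
1.8 [ 0.267  -0.3258  1.7983  0.0004  1.6694  0.1776] [0.4212 0.1506 0.2004]
```

>>> drive_tool([
  [0,0,0.127,0,0,0],
  [0,0,0.127,0,0,0],
  [0,0,0.127,0,0,0],
  [0,0,0.087,0,0,0],
  [0,0,0.04,0,0,0],
  [0,0,0,0,0,0],
])

```text
time: 2.4
position: [0.4204, 0.1517, 0.0725]
orientation: [-2.115, -2.32, 0.004]
wrist_force: [-0.2, 0.0, -0.3]
gripper_width: 1.0
finger_force: 0.0
```

>>> drive_tool([
  [0,0,0,0,0,0],
  [0,0,0,0,0,0],
  [0,0,0,0,0,0],
  [0,0,0,0,0,0],
  [0,0,0,0,0,0],
  [0,0,0,0,0,0],
], gripper=0, force=60)

```text
time: 3.0
position: [0.4225, 0.1515, 0.0761]
orientation: [2.117, 2.318, 0.006]
wrist_force: [0.4, 0.7, 5.5]
gripper_width: 0.676
finger_force: 65.0
```

```bash
cat > b.py <<'E'
from plan import *
s=manip.state();print(s['time'],s['qpos'],s['position'],s['gripper_width'],s['finger_force'],s['wrist_force'])
G2T=np.linalg.inv(G0)@T(np.c_[GX,np.cross(-Z,GX),-Z],GC+.073*Z)
c=cur(); up=c.copy(); up[2,3]=.24
B0=GR(.03,.08)@G2T; B1=GR(.012,0.004)@G2T; B2=GR(0.001,0.001)@G2T
row(c,up); row(up,B0); row(B0,B1); row(B1,B2); print(B0[:3,3],B2[:3,3])
E
python3 b.py
```

```text
3.0 [ 0.2682 -0.2528  1.9633  0.0004  1.4267  0.1777] [0.4225 0.1515 0.0761] 0.6760862391047352 64.96358513832092 [0.3828 0.65   5.5446]
5 x [0.0002, 0.0006, -0.1311, 0.0, 0.0, -0.0]
9 x [-0.0733, 0.0877, -0.0172, 0.0029, 0.074, -0.0043]
3 x [-0.024, -0.0, 0.1013, 0.0, 0.0, 0.0]
1 x [-0.044, -0.0, 0.012, 0.0, 0.0, 0.0]
[0.6368 0.019  0.2014] [0.6282 0.0723 0.1368]
```

```bash
sed -i 's/GC+.073\*Z)$/GC+.0755*Z)/; s/=.24$/=.25/' b.py; cat >> b.py <<'E'
M=up.copy(); S=expm(np.real(logm(np.linalg.inv(up)@B0))/6)
for i in range(6): M=M@S; g=M@np.linalg.inv(G2T); print([ (g@[x,0,0,1])[:3].round(3).tolist() for x in(-.075,.075)],M[:3,3])
E
python3 b.py
```

```text
3.0 [ 0.2682 -0.2528  1.9633  0.0004  1.4267  0.1777] [0.4225 0.1515 0.0761] 0.6760862391047352 64.96358513832092 [0.3828 0.65   5.5446]
5 x [0.0002, 0.0006, -0.1391, 0.0, 0.0, -0.0]
9 x [-0.0761, 0.0877, -0.014, 0.0029, 0.074, -0.0043]
3 x [-0.024, -0.0, 0.1013, 0.0, 0.0, 0.0]
1 x [-0.044, -0.0, 0.012, 0.0, 0.0, 0.0]
[0.6371 0.0169 0.2027] [0.6285 0.0701 0.1381]
[[0.464, 0.066, 0.167], [0.449, 0.213, 0.193]] [0.4579 0.126  0.2545]
[[0.498, 0.056, 0.157], [0.483, 0.196, 0.209]] [0.4936 0.1006 0.2538]
[[0.532, 0.049, 0.145], [0.517, 0.178, 0.22]] [0.5295 0.0761 0.2479]
[[0.566, 0.045, 0.131], [0.551, 0.158, 0.228]] [0.5655 0.0535 0.2372]
[[0.6, 0.043, 0.116], [0.586, 0.138, 0.231]] [0.6014 0.0335 0.2219]
[[0.633, 0.044, 0.1], [0.621, 0.118, 0.23]] [0.6371 0.0169 0.2027]
```

>>> drive_tool([
  [0,0,-0.06,0,0,0],
  [0,0,-0.12,0,0,0],
  [0,0,-0.13,0,0,0],
  [0,0,-0.13,0,0,0],
  [0,0,-0.13,0,0,0],
  [0,0,-0.13,0,0,0],
  [0,0,0,0,0,0],
])

```text
time: 3.7
position: [0.4225, 0.1513, 0.2547]
orientation: [2.115, 2.316, 0.013]
wrist_force: [0.2, -0.9, -1.0]
gripper_width: 0.676
finger_force: 64.7
```

```bash
python3 b.py
```

```text
3.7 [ 0.2681 -0.3328  1.7081 -0.      1.7568  0.1777] [0.4225 0.1513 0.2547] 0.6763294743956961 64.74034309387207 [ 0.1753 -0.9163 -1.0391]
1 x [-0.0, -0.0002, 0.0188, -0.0, -0.0, -0.0]
9 x [-0.076, 0.0878, -0.0137, 0.0032, 0.0739, -0.0042]
3 x [-0.024, -0.0, 0.1013, 0.0, 0.0, 0.0]
1 x [-0.044, -0.0, 0.012, 0.0, 0.0, 0.0]
[0.6371 0.0169 0.2027] [0.6285 0.0701 0.1381]
[[0.464, 0.066, 0.167], [0.449, 0.212, 0.193]] [0.4579 0.1258 0.2545]
[[0.498, 0.056, 0.157], [0.483, 0.196, 0.209]] [0.4936 0.1004 0.2538]
[[0.532, 0.049, 0.145], [0.517, 0.178, 0.22]] [0.5295 0.0759 0.248 ]
[[0.566, 0.044, 0.131], [0.551, 0.158, 0.228]] [0.5655 0.0534 0.2372]
[[0.6, 0.043, 0.116], [0.586, 0.138, 0.231]] [0.6014 0.0334 0.2219]
[[0.633, 0.044, 0.1], [0.621, 0.118, 0.23]] [0.6371 0.0169 0.2027]
```

>>> drive_tool([
  [-0.057,0.0658,-0.0103,0.0024,0.0554,-0.0032],
  [-0.057,0.0658,-0.0103,0.0024,0.0554,-0.0032],
  [-0.057,0.0658,-0.0103,0.0024,0.0554,-0.0032],
  [-0.057,0.0658,-0.0103,0.0024,0.0554,-0.0032],
  [-0.057,0.0658,-0.0103,0.0024,0.0554,-0.0032],
  [-0.057,0.0658,-0.0103,0.0024,0.0554,-0.0032],
  [-0.057,0.0658,-0.0103,0.0024,0.0554,-0.0032],
  [-0.057,0.0658,-0.0103,0.0024,0.0554,-0.0032],
  [-0.057,0.0658,-0.0103,0.0024,0.0554,-0.0032],
  [-0.057,0.0658,-0.0103,0.0024,0.0554,-0.0032],
  [-0.057,0.0658,-0.0103,0.0024,0.0554,-0.0032],
  [-0.057,0.0658,-0.0103,0.0024,0.0554,-0.0032],
])

```text
time: 4.9
position: [0.6361, 0.0167, 0.1965]
orientation: [-1.435, -1.677, -0.819]
wrist_force: [0.8, -0.4, -1.3]
gripper_width: 0.681
finger_force: 64.8
```

>>> drive_tool([
  [0,0,0,0,0,0],
  [0,0,0,0,0,0],
])

```text
time: 5.1
position: [0.6352, 0.0173, 0.1954]
orientation: [-1.437, -1.677, -0.814]
wrist_force: [0.3, -0.3, -1.1]
gripper_width: 0.68
finger_force: 64.8
```

```bash
cat > c.py <<'E'
from plan import *
s=manip.state();print(s['time'],s['qpos'],s['position'],s['gripper_width'],s['finger_force'],s['wrist_force'])
G2T=np.linalg.inv(G0)@T(np.c_[GX,np.cross(-Z,GX),-Z],GC+.0755*Z)
c=cur()
B0=GR(.03,.08)@G2T; B1=GR(.015,0.006)@G2T; B2=GR(0.001,0.001)@G2T
row(c,B0); row(c,B1);row(c,B2); row(B1,B2)
E
python3 c.py; python3 - <<'E'
from rig import manip
import cv2,numpy as np
S=manip.grab_frame('side')['img'][100:250,150:350,::-1]; t=manip.grab_frame('top')['img'][110:260,130:330,::-1]
cv2.imwrite('pics/m2.png',np.hstack([cv2.resize(i,(400,300)) for i in(S,t)]))
E
```

```text
5.1 [-0.352   0.4519  1.2381  0.9393  1.9473 -0.3719] [0.6352 0.0173 0.1954] 0.6795529562208352 64.79164481163025 [ 0.2511 -0.2691 -1.0858]
1 x [0.024, 0.0069, -0.0171, -0.0044, 0.001, -0.0067]
3 x [-0.0119, 0.0029, 0.093, -0.0015, 0.0003, -0.0022]
3 x [-0.0306, 0.0031, 0.0997, -0.0015, 0.0003, -0.0022]
1 x [-0.056, -0.0, 0.02, 0.0, 0.0, 0.0]
```

View pics/m2.png

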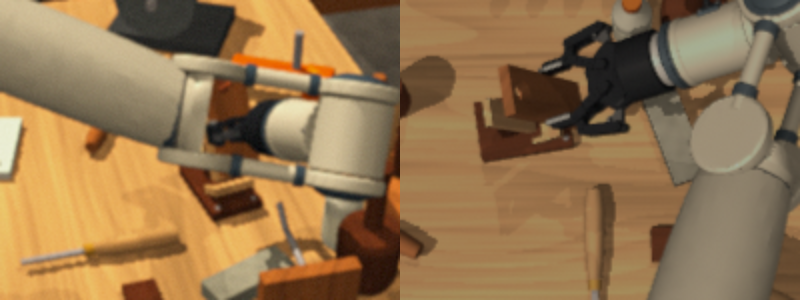

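The bar is held upright in front of the slat (top crop: bar at (540,95), slat at (510,115)). Nothing is touching it. Moving in.

>>> drive_tool([
  [-0.009,0.0022,0.07,-0.001,0,-0.0017],
  [-0.009,0.0022,0.07,-0.001,0,-0.0017],
  [-0.009,0.0022,0.07,-0.001,0,-0.0017],
  [-0.009,0.0022,0.07,-0.001,0,-0.0017],
  [0,0,0,0,0,0],
  [0,0,0,0,0,0],
])

```text
time: 5.8
position: [0.6281, 0.074, 0.1543]
orientation: [-1.431, -1.688, -0.828]
wrist_force: [0.8, -0.1, -1.4]
gripper_width: 0.676
finger_force: 64.8
```

```bash
python3 c.py; python3 - <<'E'
from rig import manip
import cv2,numpy as np
S=manip.grab_frame('side')['img'][100:250,150:350,::-1]; t=manip.grab_frame('top')['img'][135:210,145:245,::-1]
cv2.imwrite('pics/m3.png',np.hstack([cv2.resize(i,(400,300),interpolation=2) for i in(S,t)]))
E
```

```text
5.8 [-0.2785  0.4283  1.3453  0.9453  1.8338 -0.4115] [0.6281 0.074  0.1543] 0.6757904933957938 64.75817441940308 [ 0.841  -0.0579 -1.3675]
3 x [0.0171, -0.0002, -0.099, -0.0002, 0.0004, 0.0008]
1 x [-0.0082, -0.0008, -0.0011, -0.0005, 0.0011, 0.0023]
1 x [-0.0642, -0.0009, 0.019, -0.0005, 0.0011, 0.0023]
1 x [-0.056, -0.0, 0.02, 0.0, 0.0, 0.0]
```

View pics/m3.png

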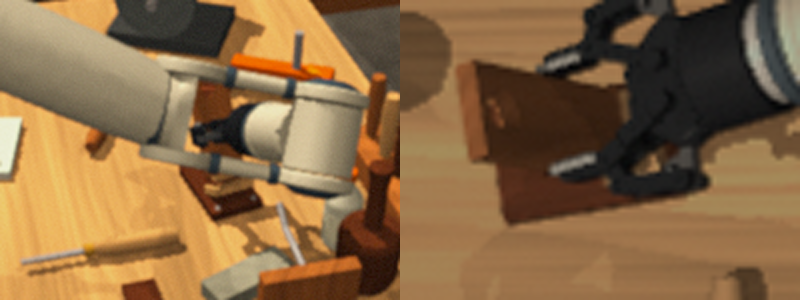

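The bar sits just in front of the slat (top crop right: hole at (497,110), grip at about mid-length). I'll lower it onto the ledge.

>>> drive_tool([
  [-0.016,0,0.004,0,0,0],
  [-0.016,0,0.004,0,0,0],
  [-0.016,0,0.004,0,0,0],
  [-0.01,0,0.004,0,0,0],
  [0,0,0,0,0,0],
  [0,0,0,0,0,0],
])

```text
time: 6.5
position: [0.6291, 0.0695, 0.14]
orientation: [-1.432, -1.688, -0.829]
wrist_force: [0.3, -1.2, -1.0]
gripper_width: 0.677
finger_force: 64.8
```

```bash
python3 c.py
```

```text
6.5 [-0.2847  0.447   1.3481  0.9388  1.8247 -0.433 ] [0.6291 0.0695 0.14  ] 0.6772764923091787 64.77432131767273 [ 0.2946 -1.1773 -0.9685]
3 x [0.0368, -0.0005, -0.1032, 0.0001, 0.0004, 0.0008]
1 x [0.0506, -0.0018, -0.0135, 0.0004, 0.0012, 0.0023]
1 x [-0.0053, -0.002, 0.0066, 0.0004, 0.0012, 0.0023]
1 x [-0.056, -0.0, 0.02, 0.0, 0.0, 0.0]
```

>>> drive_tool([
  [-0.006,0,0.004,0,0,0],
  [-0.006,0,0.004,0,0,0],
  [0,0,0,0,0,0],
])

```text
time: 6.8
position: [0.6292, 0.0701, 0.1378]
orientation: [-1.43, -1.689, -0.831]
wrist_force: [-0.7, 0.8, 5.1]
gripper_width: 0.683
finger_force: 65.1
```

>>> drive_tool([
  [-0.006,0,0.004,0,0,0],
  [0,0,0,0,0,0],
])

```text
time: 7.0
position: [0.6292, 0.0705, 0.1374]
orientation: [-1.427, -1.689, -0.832]
wrist_force: [-1.9, 1.7, 10.1]
gripper_width: 0.68
finger_force: 65.2
```

>>> drive_tool([
  [0,0,0,0,0,0],
  [0,0,0,0,0,0],
  [0,0,0,0,0,0],
  [0,0,0,0,0,0],
], gripper=1)

```text
time: 7.4
position: [0.629, 0.0697, 0.1343]
orientation: [-1.432, -1.688, -0.828]
wrist_force: [0.2, -0.1, 0.1]
gripper_width: 0.999
finger_force: 0.0
```

>>> drive_tool([
  [0,0,-0.03,0,0,0],
  [0,0,-0.06,0,0,0],
  [0,0,-0.09,0,0,0],
  [0,0,-0.09,0,0,0],
  [0,0,-0.08,0,0,0],
  [0,0,0,0,0,0],
])

```text
time: 8.0
position: [0.6421, -0.0081, 0.1811]
orientation: [-1.435, -1.69, -0.833]
wrist_force: [-0.1, 0.2, -0.3]
gripper_width: 1.001
finger_force: 0.0
```

```bash
cat > d.py <<'E'
from plan import *
s=manip.state();print(s['time'],s['qpos'],s['position'],s['gripper_width'],s['wrist_force'])
a=np.radians(45); z=np.cos(a)*e-np.sin(a)*u
def grip(e0,s0,back=0,sg=1):
    y=sg*n; R=np.c_[np.cross(y,z),y,z]
    return T(R,C+s0*u+e0*e+.0075*n-(.054+back)*z)
for sg in(1,-1):
    print(sg); c=cur(); U=c.copy(); U[2,3]+=.1
    P0=grip(-.034,.114,.1,sg); P1=grip(-.034,.114,0,sg)
    print(P0[:3,3],P1[:3,3],P1[:3,:3]); row(U,P0); row(P0,P1)
E
python3 d.py; python3 - <<'E'
from rig import manip
import cv2,numpy as np,pickle
fs=manip.grab_frame('side');ft=manip.grab_frame('top');pickle.dump(fs,open('side1.pkl','wb'));pickle.dump(ft,open('top1.pkl','wb'))
S=fs['img'][130:220,210:330,::-1]; t=ft['img'][135:210,145:245,::-1]
cv2.imwrite('pics/m4.png',np.hstack([cv2.resize(i,(400,300),interpolation=2) for i in(S,t)]))
E
```

```text
8.0 [-0.3836  0.4927  1.2097  0.9262  1.9529 -0.4179] [ 0.6421 -0.0081  0.1811] 1.001426825572062 [-0.088   0.1709 -0.2675]
1
[0.4662 0.1788 0.2308] [0.5416 0.1552 0.1695] [[ 0.6415  0.1385  0.7545]
 [ 0.4621 -0.8549 -0.236 ]
 [ 0.6124  0.5    -0.6124]]
15 x [0.015, -0.0758, 0.0133, -0.0626, -0.0261, 0.0263]
3 x [0.0, 0.0, 0.1333, -0.0, -0.0, 0.0]
-1
[0.4662 0.1788 0.2308] [0.5416 0.1552 0.1695] [[-0.6415 -0.1385  0.7545]
 [-0.4621  0.8549 -0.236 ]
 [-0.6124 -0.5    -0.6124]]
22 x [0.0597, 0.0138, 0.0179, 0.0212, -0.0506, -0.051]
3 x [-0.0, -0.0, 0.1333, 0.0, 0.0, 0.0]
```

View pics/m4.png

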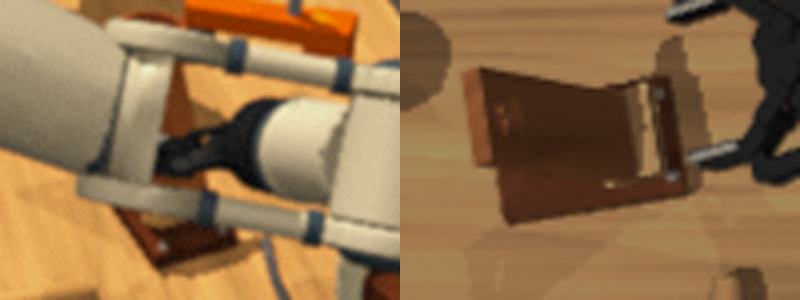

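```bash
cat >> d.py <<'E'
print('---')
from h import *
ft=load('top1'); G=GR()
for y in(.03,-.03): print('pred hole-end back edge px',proj(ft,(G@[.075,y,.015,1])[:3]),'foot',proj(ft,(G@[-.075,y,.015,1])[:3]))
print('pred hole',proj(ft,(G@[.053,0,.015,1])[:3]))
def show(A,B,k):
    S=expm(np.real(logm(np.linalg.inv(A)@B))/k);M=A.copy()
    for i in range(k): M=M@S; print(M[:3,3],(M@[0,0,.075,1])[:3])
P0=grip(-.034,.114,.1); W=c.copy(); W[:3,3]=[.48,0.03,.30]
row(c,W);row(W,P0); show(W,P0,5)
E
python3 d.py|sed -n '/---/,$p'
```

```text
---
pred hole-end back edge px [169.2645 174.3363] foot [204.3753 179.4528]
pred hole-end back edge px [165.917  150.8446] foot [201.1079 158.405 ]
pred hole [173.2525 163.5629]
6 x [0.0906, -0.102, -0.0055, 0.0, -0.0, 0.0]
15 x [0.0146, -0.0306, 0.036, -0.0627, -0.0261, 0.0262]
[0.4557 0.0572 0.2943] [0.4678 0.1162 0.2496]
[0.4416 0.0897 0.284 ] [0.4735 0.1363 0.2346]
[0.4388 0.1235 0.2694] [0.4858 0.1516 0.2182]
[0.4475 0.1544 0.2512] [0.503  0.1602 0.2012]
[0.4662 0.1788 0.2308] [0.5228 0.1611 0.1849]
```

The bar leans on the rest as predicted: hole-end edge at (166,152)–(168,175), within about 2 mm of the prediction. Moving round for the side grip.

>>> drive_tool([
  [0.0906,-0.102,-0.0055,0,0,0],
  [0.0906,-0.102,-0.0055,0,0,0],
  [0.0906,-0.102,-0.0055,0,0,0],
  [0.0906,-0.102,-0.0055,0,0,0],
  [0.0906,-0.102,-0.0055,0,0,0],
  [0.0906,-0.102,-0.0055,0,0,0],
  [0,0,0,0,0,0],
], gripper=0.5)

```text
time: 8.8
position: [0.478, 0.0318, 0.3027]
orientation: [-1.43, -1.694, -0.831]
wrist_force: [1.6, 0.4, -0.1]
gripper_width: 0.499
finger_force: 0.0
```

>>> drive_tool([
  [0.0146,-0.0306,0.036,-0.0627,-0.0261,0.0262],
  [0.0146,-0.0306,0.036,-0.0627,-0.0261,0.0262],
  [0.0146,-0.0306,0.036,-0.0627,-0.0261,0.0262],
  [0.0146,-0.0306,0.036,-0.0627,-0.0261,0.0262],
  [0.0146,-0.0306,0.036,-0.0627,-0.0261,0.0262],
  [0.0146,-0.0306,0.036,-0.0627,-0.0261,0.0262],
  [0.0146,-0.0306,0.036,-0.0627,-0.0261,0.0262],
  [0.0146,-0.0306,0.036,-0.0627,-0.0261,0.0262],
  [0.0146,-0.0306,0.036,-0.0627,-0.0261,0.0262],
  [0.0146,-0.0306,0.036,-0.0627,-0.0261,0.0262],
  [0,0,0,0,0,0],
])

```text
time: 9.9
position: [0.4561, 0.1412, 0.2636]
orientation: [2.633, 1.173, 1.229]
wrist_force: [-0.7, -0.4, -0.1]
gripper_width: 0.502
finger_force: 0.0
```

```bash
cat >> d.py <<'E'
print('+++')
row(c,P0);row(c,P0,12); show(c,P0,3)
P05=grip(-.034,.114,.03);row(c,P05); row(c,grip(-.034,.114))
print(s['time'],s['qpos'],s['position'],s['gripper_width'],s['wrist_force'])
E
python3 d.py|sed -n '/+++/,$p'
```

```text
+++
5 x [0.0053, -0.0312, 0.0264, -0.0646, -0.0252, 0.0276]
12 x [0.0022, -0.0134, 0.0106, -0.0269, -0.0105, 0.0115]
[0.4567 0.1549 0.2533] [0.5111 0.1637 0.2025]
[0.4601 0.1676 0.2423] [0.5169 0.1632 0.1935]
[0.4662 0.1788 0.2308] [0.5228 0.1611 0.1849]
5 x [-0.0022, -0.0146, 0.08, -0.0646, -0.0252, 0.0276]
5 x [-0.0054, -0.0075, 0.1031, -0.0646, -0.0252, 0.0276]
9.9 [ 0.1075 -0.8545  2.1699  0.2486  1.0566  0.805 ] [0.4561 0.1412 0.2636] 0.5019931060721061 [-0.7494 -0.3602 -0.1089]
```

```bash
cat >> d.py <<'E'
P06=grip(-.034,.114,.06);row(c,P06,6); print(P06[:3,3]);show(c,P06,6)
row(P06,P1)
row(c,P1)
E
python3 d.py|tail -12
```

```text
5 x [-0.0054, -0.0075, 0.1031, -0.0646, -0.0252, 0.0276]
9.9 [ 0.1075 -0.8545  2.1699  0.2486  1.0566  0.805 ] [0.4561 0.1412 0.2636] 0.5019931060721061 [-0.7494 -0.3602 -0.1089]
6 x [0.001, -0.0185, 0.0474, -0.0538, -0.021, 0.023]
[0.4963 0.1693 0.2063]
[0.4611 0.148  0.2541] [0.5134 0.1633 0.2026]
[0.4669 0.1541 0.2446] [0.5213 0.1629 0.1937]
[0.4734 0.1594 0.235 ] [0.5293 0.1616 0.185 ]
[0.4806 0.1637 0.2254] [0.5373 0.1592 0.1766]
[0.4882 0.167  0.2158] [0.5452 0.1559 0.1683]
[0.4963 0.1693 0.2063] [0.5529 0.1516 0.1604]
27 x [-0.0, 0.0, 0.0089, 0.0, -0.0, 0.0]
25 x [0.0018, 0.0034, 0.0203, 0.0073, -0.0188, -0.0718]
```

>>> drive_tool([
  [0.001,-0.0185,0.0474,-0.0538,-0.021,0.023],
  [0.001,-0.0185,0.0474,-0.0538,-0.021,0.023],
  [0.001,-0.0185,0.0474,-0.0538,-0.021,0.023],
  [0.001,-0.0185,0.0474,-0.0538,-0.021,0.023],
  [0.001,-0.0185,0.0474,-0.0538,-0.021,0.023],
  [0.001,-0.0185,0.0474,-0.0538,-0.021,0.023],
  [0,0,0,0,0,0],
])

```text
time: 10.6
position: [0.4975, 0.1648, 0.203]
orientation: [2.456, 0.47, 1.063]
wrist_force: [-0.6, 0.3, -0.9]
gripper_width: 0.503
finger_force: 0.0
```

```bash
cat > e.py <<'E'
import io,contextlib
with contextlib.redirect_stdout(io.StringIO()):
    exec(open('d.py').read().split('---')[0].rsplit('\n',1)[0])
s=manip.state();print(s['time'],s['qpos'],s['position'],s['gripper_width'],s['wrist_force'])
c=cur()
for b in(.06,.03,0): row(c,grip(-.034,.114,b))
E
python3 e.py; python3 - <<'E'
from rig import manip
import cv2,numpy as np
fs=manip.grab_frame('side');ft=manip.grab_frame('top')
S=fs['img'][120:210,190:310,::-1]; t=ft['img'][135:210,145:245,::-1]
cv2.imwrite('pics/m5.png',np.hstack([cv2.resize(i,(400,300),interpolation=2) for i in(S,t)]))
E
```

```text
10.6 [ 0.5682 -0.507   2.1086 -0.7886  1.027   2.0036] [0.4975 0.1648 0.203 ] 0.5026554213504874 [-0.5679  0.2978 -0.9283]
1 x [0.0133, -0.0093, -0.0158, 0.0013, 0.0078, 0.0006]
1 x [0.0147, -0.0096, 0.1042, 0.0013, 0.0078, 0.0006]
2 x [0.0078, -0.0049, 0.1121, 0.0007, 0.0039, 0.0003]
```

View pics/m5.png

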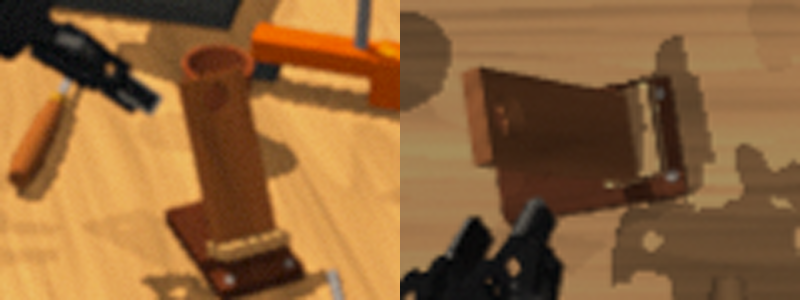

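Side crop: the bar leans squarely on the slat, and the open fingers at (130,90) are lined up with its near edge. Going in.

>>> drive_tool([
  [0.0074,-0.0048,0.045,0.0007,0.0039,0.0003],
  [0.0074,-0.0048,0.045,0.0007,0.0039,0.0003],
  [0,0,0.045,0,0,0],
  [0,0,0.045,0,0,0],
  [0,0,0.036,0,0,0],
  [0,0,0,0,0,0],
])

```text
time: 11.3
position: [0.5411, 0.155, 0.1755]
orientation: [2.451, 0.467, 1.091]
wrist_force: [0.5, -0.7, 0.1]
gripper_width: 0.501
finger_force: 0.0
```

```bash
python3 e.py; python3 - <<'E'
from rig import manip
import cv2,numpy as np
fs=manip.grab_frame('side');ft=manip.grab_frame('top')
S=fs['img'][120:210,190:310,::-1]; t=ft['img'][135:210,145:245,::-1]
cv2.imwrite('pics/m6.png',np.hstack([cv2.resize(i,(400,300),interpolation=2) for i in(S,t)]))
E
```

```text
11.3 [ 0.4882 -0.393   2.0842 -0.811   0.889   2.0277] [0.5411 0.155  0.1755] 0.5010733102000174 [ 0.5    -0.6638  0.1306]
2 x [-0.0059, -0.0058, -0.1121, 0.0005, -0.0025, -0.0021]
1 x [-0.0124, -0.0118, -0.1042, 0.0011, -0.005, -0.0043]
1 x [-0.0133, -0.012, 0.0158, 0.0011, -0.005, -0.0043]
```

View pics/m6.png

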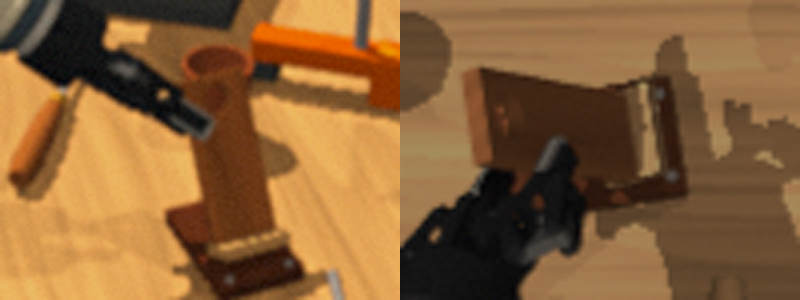

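The front finger overlaps the near edge just below the hole (side crop (205,130)), with no contact force. A small correction, then close.

>>> drive_tool([
  [-0.012,-0.012,0.008,0,-0.004,-0.004],
  [0,0,0,0,0,0],
])

```text
time: 11.6
position: [0.5397, 0.1571, 0.1716]
orientation: [2.451, 0.475, 1.083]
wrist_force: [-0.0, 0.7, -0.6]
gripper_width: 0.499
finger_force: 0.0
```

>>> drive_tool([
  [0,0,0,0,0,0],
  [0,0,0,0,0,0],
  [0,0,0,0,0,0],
  [0,0,0,0,0,0],
  [0,0,0,0,0,0],
  [0,0,0,0,0,0],
  [0,0,0,0,0,0],
], gripper=0, force=80)

```text
time: 12.3
position: [0.5402, 0.1569, 0.1725]
orientation: [2.45, 0.473, 1.085]
wrist_force: [-1.1, -0.6, 2.7]
gripper_width: 0.153
finger_force: 78.0
```

```bash
python3 e.py
```

```text
12.3 [ 0.4935 -0.3876  2.0847 -0.8146  0.8916  2.0305] [0.5402 0.1569 0.1725] 0.15281724275984326 [-1.0739 -0.5938  2.7224]
2 x [-0.003, 0.0004, -0.1134, 0.0005, -0.0015, -0.0003]
1 x [-0.0064, 0.0008, -0.1069, 0.001, -0.003, -0.0005]
1 x [-0.007, 0.0006, 0.0131, 0.001, -0.003, -0.0005]
```

```bash
cat > f.py <<'E'
from plan import *
from h import *
import sys
t=load('top')
print('mallet',onz(t,(280,98),.205),onz(t,(277,120),.06))
c=cur(); X=np.linalg.inv(GR())@c; np.save('X.npy',X)
L1=GR(.03,.02)@X; L2=L1.copy(); L2[:3,3]+=[0,0,.09]
K0=GK(.17,.29)@X
row(c,L1); row(L1,L2); r=row(L2,K0)
S=expm(np.real(logm(np.linalg.inv(L2)@K0))/6);M=L2.copy()
for i in range(7): g=M@np.linalg.inv(X); print(M[:3,3],(g@[-.075,0,0,1])[:3],(g@[.075,0,0,1])[:3]); M=M@S
print(K0)
E
python3 f.py
```

```text
mallet [ 0.766  -0.1173  0.205 ] [ 0.7587 -0.12    0.06  ]
2 x [0.0427, 0.04, -0.0422, 0.0, 0.0, -0.0]
3 x [0.0739, 0.0601, -0.073, -0.0, 0.0, 0.0]
9 x [-0.0334, 0.129, 0.0083, 0.0168, -0.0035, 0.0353]
[0.5406 0.1546 0.2985] [0.6244 0.0957 0.16  ] [0.6124 0.1697 0.2899]
[0.5414 0.1065 0.3124] [0.6227 0.0574 0.1687] [0.6135 0.1202 0.3046]
[0.5407 0.0574 0.3221] [0.6198 0.0186 0.1741] [0.6132 0.0695 0.315 ]
[0.5386 0.0077 0.3275] [ 0.6158 -0.0204  0.1761] [0.6114 0.0182 0.321 ]
[ 0.535  -0.0423  0.3285] [ 0.6106 -0.0594  0.1747] [ 0.6081 -0.0334  0.3224]
[ 0.5299 -0.092   0.3253] [ 0.6042 -0.0978  0.17  ] [ 0.6032 -0.0848  0.3194]
[ 0.5232 -0.141   0.3177] [ 0.5966 -0.1356  0.162 ] [ 0.5966 -0.1356  0.312 ]
[[ 0.7035 -0.0279  0.7102  0.5232]
 [-0.0192 -0.9996 -0.0202 -0.141 ]
 [ 0.7104  0.0006 -0.7038  0.3177]
 [ 0.      0.      0.      1.    ]]
```

>>> drive_tool([
  [0.0213,0.02,-0.0211,0,0,0],
  [0.0213,0.02,-0.0211,0,0,0],
  [0.0427,0.04,-0.0422,0,0,0],
  [0.0739,0.0601,-0.073,0,0,0],
  [0.0739,0.0601,-0.073,0,0,0],
  [0.0739,0.0601,-0.073,0,0,0],
  [0,0,0,0,0,0],
])

```text
time: 13.0
position: [0.5414, 0.1548, 0.3054]
orientation: [2.448, 0.47, 1.097]
wrist_force: [-1.1, 0.0, -0.8]
gripper_width: 0.147
finger_force: 78.1
```

>>> drive_tool([
  [-0.025,0.097,0.006,0.0126,-0.0026,0.0265],
  [-0.025,0.097,0.006,0.0126,-0.0026,0.0265],
  [-0.025,0.097,0.006,0.0126,-0.0026,0.0265],
  [-0.025,0.097,0.006,0.0126,-0.0026,0.0265],
  [-0.025,0.097,0.006,0.0126,-0.0026,0.0265],
  [-0.025,0.097,0.006,0.0126,-0.0026,0.0265],
  [-0.025,0.097,0.006,0.0126,-0.0026,0.0265],
  [-0.025,0.097,0.006,0.0126,-0.0026,0.0265],
  [-0.025,0.097,0.006,0.0126,-0.0026,0.0265],
  [-0.025,0.097,0.006,0.0126,-0.0026,0.0265],
  [-0.025,0.097,0.006,0.0126,-0.0026,0.0265],
  [0,0,0,0,0,0],
])

```text
time: 14.2
position: [0.5248, -0.1205, 0.3181]
orientation: [2.856, -0.0, 1.191]
wrist_force: [-0.2, 1.0, -1.3]
gripper_width: 0.149
finger_force: 78.4
```

```bash
cat > g.py <<'E'
from plan import *
X=np.load('X.npy'); s=manip.state();print(s['time'],s['qpos'],s['position'],s['gripper_width'],s['wrist_force'])
c=cur(); 
for o,z in((.17,.29),(.125,.25)): row(c,GK(o,z)@X)
E
python3 g.py; python3 - <<'E'
from rig import manip
import cv2,numpy as np,pickle
fs=manip.grab_frame('side');ft=manip.grab_frame('top');pickle.dump(fs,open('side2.pkl','wb'));pickle.dump(ft,open('top2.pkl','wb'))
def cr(f,x,y,w,h,S=5):
    c=cv2.resize(f['img'][y:y+h,x:x+w,::-1],None,fx=S,fy=S,interpolation=cv2.INTER_CUBIC)
    for i in range(0,w,20): cv2.putText(c,str(x+i),(i*S,9),0,.32,(0,255,0),1)
    for i in range(10,h,10): cv2.putText(c,str(y+i)+'-',(0,i*S+3),0,.32,(0,255,0),1)
    return c
cv2.imwrite('pics/m7.png',np.hstack([cr(fs,240,100,80,110),cr(ft,280,120,80,110)]))
E
```

```text
14.2 [-0.4117 -0.6151  1.9346  0.2813  1.0789  1.1227] [ 0.5248 -0.1205  0.3181] 0.14893024673669852 [-0.1894  0.9965 -1.2808]
1 x [-0.0072, 0.0821, 0.0002, 0.0146, -0.0005, 0.0236]
3 x [-0.0414, 0.0858, 0.0384, 0.0049, -0.0002, 0.0079]
```

View pics/m7.png

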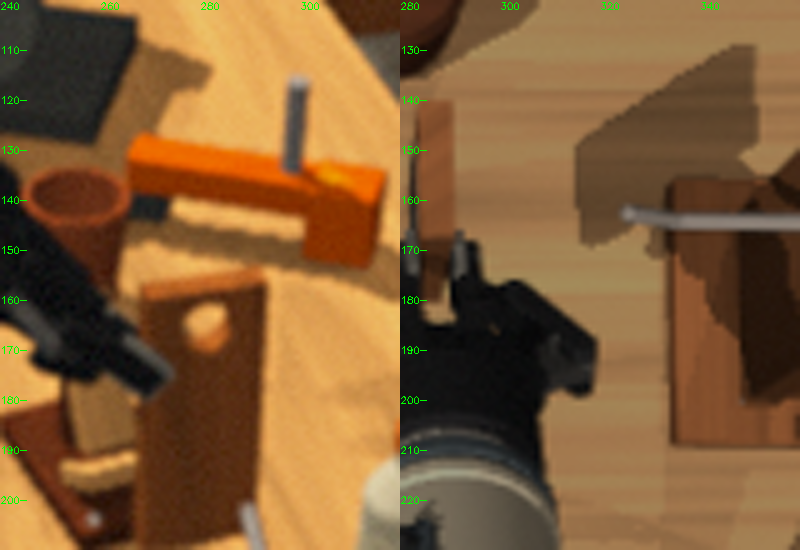

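The bar is held upright, back face towards the side camera, with its hole at side px (281.4,165.6). The peg tip is at top px (325,162.5). I compare with the prediction to correct.

```bash
python3 - <<'E'
from plan import *
from h import *
X=np.load('X.npy');g=cur()@np.linalg.inv(X)
fs,ft=load('side2'),load('top2')
P=lambda f,v:proj(f,(g@np.r_[v,1])[:3])
print('hole back',P(fs,[.053,0,.015]),'3d',(g@[.053,0,.0075,1])[:3])
print('top edge back',P(fs,[.075,.03,.015]),P(fs,[.075,-.03,.015]))
print('axis',P(fs,[.053,-.03,.015]),P(fs,[-.02,-.03,.015]),P(fs,[-.02,.03,.015]))
print('topview end',[P(ft,[.075,y,z]) for y in(.03,-.03) for z in(0,.015)])
print(g)
# hole observed: intersect side ray with the gauge back plane
c,d=ray(fs,(281.4,165.6)); nn=g[:3,2]; o=(g@[.053,0,.015,1])[:3]; print('obs hole',c+d*((o-c)@nn)/(d@nn),o)
E
```

```text
hole back [280.492  165.6606] 3d [ 0.5986 -0.1203  0.2915]
top edge back [268.5205 159.5568] [292.9893 156.1261]
axis [292.5342 163.9339] [291.0928 188.6661] [267.7265 192.2522]
topview end [array([282.8326, 167.5343]), array([289.9102, 167.5213]), array([282.6733, 140.2185]), array([289.6798, 140.1858])]
[[-0.0013 -0.9999 -0.0131  0.5988]
 [ 0.0431  0.013  -0.999  -0.1151]
 [ 0.999  -0.0019  0.0431  0.2382]
 [ 0.      0.      0.      1.    ]]
obs hole [ 0.6008 -0.1278  0.2916] [ 0.5985 -0.1278  0.2918]
```

```bash
cat >> g.py <<'E'
print('--')
W=[c]+[GK(o,z)@X for o,z in((.125,.25),(.098,.2495),(.072,.238),(.060,.236),(.060,.2275))]
for a,b in zip(W,W[1:]): row(a,b)
E
python3 g.py | sed -n '/--/,$p'
```

```text
--
3 x [-0.0429, 0.089, 0.0387, 0.0045, -0.0005, 0.0085]
1 x [-0.0013, 0.108, 0.0016, -0.0, 0.0, -0.0]
1 x [-0.0326, 0.104, 0.0325, -0.0, 0.0, -0.0]
1 x [-0.0056, 0.048, 0.0057, -0.0, 0.0, -0.0]
1 x [-0.0242, -0.0, 0.0239, -0.0, 0.0, -0.0]
```

>>> drive_tool([
  [-0.0322,0.0667,0.029,0.0034,-0.0004,0.0064],
  [-0.0322,0.0667,0.029,0.0034,-0.0004,0.0064],
  [-0.0322,0.0667,0.029,0.0034,-0.0004,0.0064],
  [-0.0322,0.0667,0.029,0.0034,-0.0004,0.0064],
  [0,0,0,0,0,0],
  [0,0,0,0,0,0],
])

```text
time: 14.9
position: [0.5227, -0.1841, 0.2785]
orientation: [2.89, -0.036, 1.206]
wrist_force: [-0.1, 0.4, -1.3]
gripper_width: 0.15
finger_force: 78.5
```

```bash
python3 g.py;  python3 - <<'E'
from rig import manip
import cv2,numpy as np,pickle
fs=manip.grab_frame('side');ft=manip.grab_frame('top')
def cr(f,x,y,w,h,S=5):
    return cv2.resize(f['img'][y:y+h,x:x+w,::-1],None,fx=S,fy=S,interpolation=cv2.INTER_CUBIC)
cv2.imwrite('pics/m8.png',np.hstack([cr(fs,240,140,80,110),cr(ft,290,120,80,110)]))
E
```

```text
14.9 [-0.5853 -0.5377  1.9548  0.4475  1.0615  0.9254] [ 0.5227 -0.1841  0.2785] 0.14992016744882045 [-0.1017  0.4391 -1.2749]
2 x [0.055, -0.0863, -0.0561, -0.0007, -0.0003, 0.0005]
1 x [-0.0039, 0.0074, 0.0004, -0.0015, -0.0006, 0.001]
--
1 x [-0.0039, 0.0074, 0.0004, -0.0015, -0.0006, 0.001]
1 x [-0.0013, 0.108, 0.0016, -0.0, 0.0, -0.0]
1 x [-0.0326, 0.104, 0.0325, -0.0, 0.0, -0.0]
1 x [-0.0056, 0.048, 0.0057, -0.0, 0.0, -0.0]
1 x [-0.0242, -0.0, 0.0239, -0.0, 0.0, -0.0]
```

View pics/m8.png

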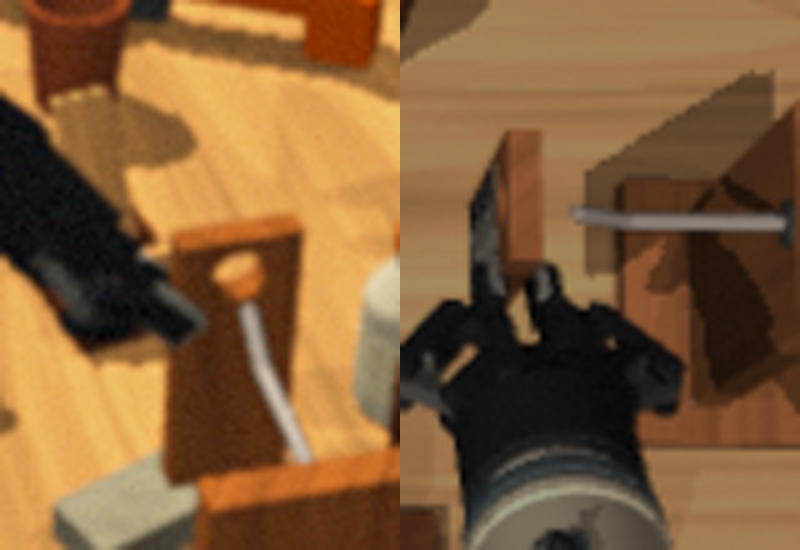

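The hole (side crop (238,278)) is lined up with the peg tip (248,310). A quick check of the sideways offset.

```bash
python3 - <<'E'
from plan import *
from h import *
t=load('top');X=np.load('X.npy');g=cur()@np.linalg.inv(X)
print('hole pred',(g@[.053,0,.0075,1])[:3],'end edge obs',onz(t,(290+120/5,120+129.5/5),.272),'pred',(g@[.075,-.03,.0075,1])[:3])
print('peg tip now',onz(t,(290+177/5,120+214/5),.2495))
E
```

```text
hole pred [ 0.5962 -0.1857  0.2522] end edge obs [ 0.6269 -0.1858  0.272 ] pred [ 0.6262 -0.1864  0.2743]
peg tip now [ 0.5932 -0.2141  0.2495]
```

>>> drive_tool([
  [-0.009,0.007,-0.005,0,0,0],
  [0,0.054,0,0,0,0],
  [0,0.054,0,0,0,0],
  [0,0,0,0,0,0],
])

```text
time: 15.4
position: [0.5191, -0.214, 0.2778]
orientation: [2.889, -0.038, 1.206]
wrist_force: [-0.3, 0.8, -2.4]
gripper_width: 0.148
finger_force: 78.8
```

>>> drive_tool([
  [-0.0163,0.052,0.0162,0,0,0],
  [-0.0163,0.052,0.0162,0,0,0],
  [0,0,0,0,0,0],
])

```text
time: 15.7
position: [0.5185, -0.24, 0.2656]
orientation: [2.89, -0.039, 1.205]
wrist_force: [-0.9, 0.8, -2.1]
gripper_width: 0.144
finger_force: 79.1
```

>>> drive_tool([
  [-0.0028,0.024,0.0028,0,0,0],
  [-0.0028,0.024,0.0028,0,0,0],
  [0,0,0,0,0,0],
])

```text
time: 16.0
position: [0.5184, -0.2521, 0.265]
orientation: [2.888, -0.038, 1.208]
wrist_force: [0.1, -0.7, -1.0]
gripper_width: 0.151
finger_force: 79.0
```

```bash
python3 - <<'E'
from plan import *
X=np.load('X.npy');g=cur()@np.linalg.inv(X);print((g@[.053,0,.0075,1])[:3],g[:3,:3])
import cv2
fs=manip.grab_frame('side');ft=manip.grab_frame('top')
def cr(f,x,y,w,h,S=5):
    return cv2.resize(f['img'][y:y+h,x:x+w,::-1],None,fx=S,fy=S,interpolation=cv2.INTER_CUBIC)
cv2.imwrite('pics/m9.png',np.hstack([cr(fs,250,140,80,110),cr(ft,310,120,80,110)]))
E
```

```text
[ 0.5917 -0.2541  0.2375] [[-0.0021 -0.9996 -0.0248]
 [ 0.0005  0.0248 -0.9997]
 [ 1.     -0.0021  0.0004]]
```

View pics/m9.png

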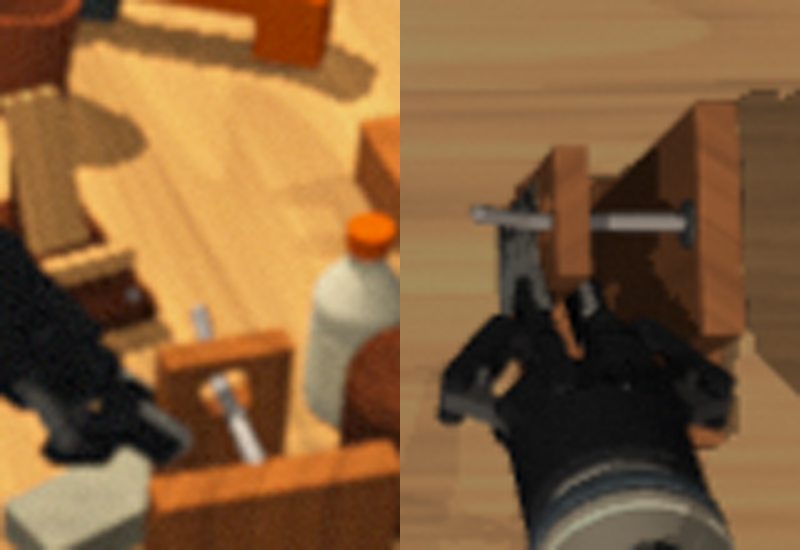

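The peg passes through the hole (side crop (225,390)), and the bar stands about 60 mm out on the level stretch. Lowering until the peg takes the weight.

>>> drive_tool([
  [-0.0128,0,0.0127,0,0,0],
  [-0.0128,0,0.0127,0,0,0],
  [0,0,0,0,0,0],
])

```text
time: 16.4
position: [0.5181, -0.2514, 0.2541]
orientation: [2.891, -0.037, 1.205]
wrist_force: [-1.0, -0.2, -1.9]
gripper_width: 0.147
finger_force: 79.0
```

>>> drive_tool([
  [-0.0043,0,0.0042,0,0,0],
  [0,0,0,0,0,0],
])

```text
time: 16.6
position: [0.5183, -0.2517, 0.2538]
orientation: [2.889, -0.037, 1.207]
wrist_force: [-1.0, -0.6, -1.5]
gripper_width: 0.143
finger_force: 79.0
```

>>> drive_tool([
  [-0.0043,0,0.0042,0,0,0],
  [0,0,0,0,0,0],
])

```text
time: 16.8
position: [0.5183, -0.2517, 0.2524]
orientation: [2.889, -0.037, 1.207]
wrist_force: [-0.7, -0.4, -2.4]
gripper_width: 0.148
finger_force: 79.0
```

>>> drive_tool([
  [-0.003,0,0.003,0,0,0],
  [0,0,0,0,0,0],
])

```text
time: 17.0
position: [0.5183, -0.2517, 0.2513]
orientation: [2.889, -0.037, 1.207]
wrist_force: [-0.4, -0.0, -1.8]
gripper_width: 0.152
finger_force: 79.0
```

>>> drive_tool([
  [-0.003,0,0.003,0,0,0],
  [0,0,0,0,0,0],
])

```text
time: 17.2
position: [0.5185, -0.2518, 0.2509]
orientation: [2.888, -0.037, 1.208]
wrist_force: [-0.5, -0.1, -0.1]
gripper_width: 0.148
finger_force: 79.2
```

>>> drive_tool([
  [-0.003,0,0.003,0,0,0],
  [0,0,0,0,0,0],
])

```text
time: 17.4
position: [0.5187, -0.2518, 0.2505]
orientation: [2.887, -0.037, 1.21]
wrist_force: [-1.4, -0.0, 2.8]
gripper_width: 0.146
finger_force: 79.6
```

>>> drive_tool([
  [0,0,0,0,0,0],
  [0,0,0,0,0,0],
  [0,0,0,0,0,0],
  [0,0,0,0,0,0],
  [0,0,0,0,0,0],
  [0,0,0,0,0,0],
], gripper=0.45)

```text
time: 18.0
position: [0.5184, -0.2518, 0.2493]
orientation: [2.889, -0.037, 1.207]
wrist_force: [0.1, 0.3, -0.6]
gripper_width: 0.452
finger_force: 0.0
```

>>> drive_tool([
  [0,0,-0.02,0,0,0],
  [0,0,-0.04,0,0,0],
  [0,0,-0.05,0,0,0],
  [0,0,-0.06,0,0,0],
  [0,0,-0.06,0,0,0],
  [0,0,-0.06,0,0,0],
  [0,0,0,0,0,0],
  [0,0,0,0,0,0],
  [0,0,0,0,0,0],
  [0,0,0,0,0,0],
  [0,0,0,0,0,0],
  [0,0,0,0,0,0],
])

```text
time: 19.2
position: [0.467, -0.2503, 0.2998]
orientation: [2.89, -0.037, 1.207]
wrist_force: [0.0, -0.4, 0.8]
gripper_width: 0.446
finger_force: 0.0
```

```bash
python3 - <<'E'
from plan import *
import cv2
A=[manip.grab_frame(n) for n in('side','top')]
# wait is done by rows; take a reference for motion
import pickle; pickle.dump(A,open('A.pkl','wb'))
def cr(f,x,y,w,h,S=4):
    return cv2.resize(f['img'][y:y+h,x:x+w,::-1],None,fx=S,fy=S,interpolation=cv2.INTER_CUBIC)
cv2.imwrite('pics/m10.png',np.hstack([cr(A[0],240,150,100,140),cr(A[1],300,110,100,140)]))
E
```

```text
(no output)
```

View pics/m10.png

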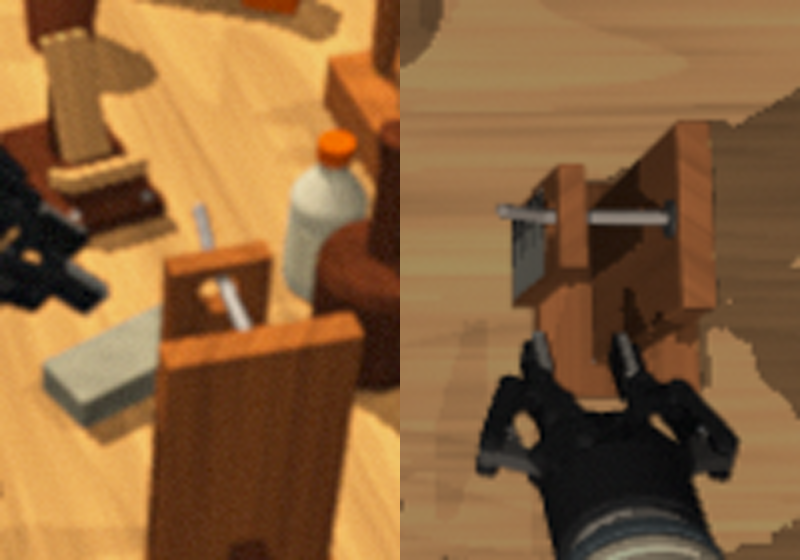

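>>> drive_tool([
  [0,0,-0.04,0,0,0],
  [0,0,0,0,0,0],
  [0,0,0,0,0,0],
  [0,0,0,0,0,0],
  [0,0,0,0,0,0],
  [0,0,0,0,0,0],
  [0,0,0,0,0,0],
  [0,0,0,0,0,0],
  [0,0,0,0,0,0],
  [0,0,0,0,0,0],
  [0,0,0,0,0,0],
  [0,0,0,0,0,0],
])

```text
time: 20.5
position: [0.4597, -0.2502, 0.3074]
orientation: [2.889, -0.037, 1.207]
wrist_force: [-0.1, -0.9, 0.5]
gripper_width: 0.453
finger_force: 0.0
```

The bar hangs on the peg, its aluminium scale face visible on the outward side (top crop (528,245)), and the gripper is clear. I check for stillness and hand in.

```bash
python3 - <<'E'
from rig import manip
import pickle,numpy as np
A=pickle.load(open('A.pkl','rb'))
b=manip.grab_frame('side')['img'].astype(int);a=A[0]['img'].astype(int)
t=manip.grab_frame('top')['img'].astype(int);ta=A[1]['img'].astype(int)
m=np.abs(b-a)[205:232,278:310].max(); m2=np.abs(t-ta)[148:180,326:349].max(); print(m,m2)
if m<60 and m2<60: print(manip.sign_off())
E
```

```text
14 4
the job is handed in; nothing more can be done
None
```

The gauge is hanging still on the rack's peg with its graduated face outward; the gripper is clear of it, and the job was handed in at about 20.6 s.

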